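# Pack two lacquered chopstick rests and shut the case

## Task

From the blue pocket tray, first pluck the red chopstick rest and lay it, right side up, flat in the recess marked with one white dot in the wooden case; then lay the black one the same way in the recess marked with two dots, setting both down rather than dropping or throwing them. Then slide the cover fully shut over them. Leave the green and gold rests in their pockets, and do not disturb the bottle or the brush.

Things in the scene. Friction and masses are not known exactly. Their poses are not given: they have to be found in the camera images.
- tray: Blue plastic pocket tray, fixed, 130 (x) x 190 (y) x 14 mm high; origin at the centre of its underside. Six pockets 44 (x) x 19 (y) mm, 5 mm deep (floors 9 mm above the table), at x = -31, +31 and y = -66, 0, +66 mm. Four each hold a rest lying along the tray's x, about 10 mm proud of the tray; which is where varies. Tray and case may be on either side.
- red_rest: Red lacquered chopstick rest: a small bar 40 long (its x) x 15 wide (its y) x 15 mm high at its two ends, dipping in a shallow saddle to 12.6 mm at mid-length, 10 to 30 g. Origin at the centre of its underside, z up. The two ends are alike, so a half turn makes no difference.
- black_rest: Black lacquered chopstick rest: a small bar 40 long (its x) x 15 wide (its y) x 15 mm high at its two ends, dipping in a shallow saddle to 12.6 mm at mid-length, 10 to 30 g. Origin at the centre of its underside, z up. The two ends are alike, so a half turn makes no difference.
- green_rest: Green rest, same shape as the red one, not wanted: it stays in its pocket.
- gold_rest: Gold-yellow rest, same shape as the red one, not wanted: it stays in its pocket.
- case: Wooden case, fixed, 180 (x) x 202 (y) mm; origin: centre of underside; front at -x. Front half: floor at 12 mm with two recesses, white dots on the front wall mark them: one dot at +y, two at -y. Front wall 30 mm high; side walls 32 mm high, inner faces 62 mm from the nearer recess centre; 25 mm wall behind the recesses. A cover parked over the rear half slides to the front.
- recess_one (a point): Centre of the floor of the one-dot recess (7 mm above the table, in the case's frame x -44, y +33 mm); axes as the case: the recess is 48 mm along x, 22 mm along y, and its mouth is 5 mm above this point.
- recess_two (a point): Same for the two-dot recess (case frame x -44, y -33 mm).
- cover (a joint): Position in m of the sliding cover along the case's x: 0 = fully shut over the recesses (against a stop), 0.082 = fully open; starts at 0.066 to 0.082, which leaves both recesses clear. Moves with about 1 to 2 N and stays where it is left.
- cover_bar (a point): Centre of the top of the dark grip bar on the cover (46 mm above the table); moves with it, axes as the case. The bar is 10 (x) x 60 (y) mm and stands 16 mm above the cover's flat top (30 mm above the table). The cover is 74 (x) x 188 (y) x 4 mm, the bar along its middle. To shut, move the bar along the case's -x.
- bottle: White lacquer bottle with a red cap, 54 mm across, 130 mm tall, standing loose beyond the work; origin at the centre of its underside. Leave alone.
- brush: Loose brush 170 mm long lying along x between tray and case, about 20 mm high; origin under it, near its middle. Leave alone.
Mind the look-alikes: they are no part of the job. What is shaped like the red_rest but purple is not meant.

How it is judged:
On the way, in this order (a step that is already met when the one before it is completed fails the run):
1. the red rest lies flat in the one-dot recess, let go (horizontal distance between red_rest and recess_one below 0.006 m and z of red_rest in the frame of recess_one below 0.0025 m and angle between red_rest's own z axis and vertical below 0.09 rad and contact force between the fingers and red_rest below 0.05 N), for 0.2 s.
2. then the black rest lies flat in the two-dot recess, let go (horizontal distance between black_rest and recess_two below 0.006 m and z of black_rest in the frame of recess_two below 0.0025 m and angle between black_rest's own z axis and vertical below 0.09 rad and contact force between the fingers and black_rest below 0.05 N), for 0.2 s.
3. then the cover is slid fully shut (value of joint cover below 0.003 m), for 0.2 s.
At the end, for the whole second after the job is handed in: The red rest lies in the one-dot recess and the black rest in the two-dot recess, each right side up (tilt under 0.09 rad), within 6 mm of the recess centre and at most 2.5 mm above its floor, released and still; the cover is within 3 mm of fully shut (all of step 1 and all of step 2 and value of joint cover below 0.003 m and linear speed of each of red_rest, black_rest below 0.02 m/s); the robot touches nothing.
It fails at once if a red or black rest is dropped or thrown (faster than 0.6 m/s while not held, a fall of about 2 cm) ((linear speed of red_rest above 0.6 m/s and contact force between the fingers and red_rest below 0.02 N) or (linear speed of black_rest above 0.6 m/s and contact force between the fingers and black_rest below 0.02 N)).
It fails at once if the green or gold rest is moved more than 12 mm (distance of any of green_rest, gold_rest from where it was at the start of the episode above 0.012 m).
It fails at once if the bottle or the brush is moved more than 25 mm, or the bottle tipped (distance of any of bottle, brush from where it was at the start of the episode above 0.025 m or angle between bottle's own z axis and vertical above 0.3 rad).
It also fails if it takes over 64 s, if anything falls off the work surface, if the arm or the gripper's body presses on something with over 40 N, if the wrist force passes 120 N, or if a joint passes its speed limit or range.

## Robot

A 7-joint arm with a two-finger parallel gripper is mounted at the origin on the work surface. World frame = base frame: x ahead of the robot, y to its left, z up, the work surface at z = 0. Lengths are in m, angles in rad, forces in N, time in s.
With the tool pointing down it reaches from about 0.4 to 0.85 m from the base axis. Payload 4.5 kg.
Tool frame: the origin (TCP) lies at the very end of the fingers, on their centre line; the grasp point (between the pads) lies 19 mm behind it (r.grip_point_offset is the distance from the TCP to the grasp point, in m); y points along the fingers, x is the direction in which the jaws open and shut, and the axes are right-handed (so a half turn about y gives the same grasp; the last joint's range is limited). The gripper opens to 88 mm and grips with 3 to 60 N. Pads are 18 mm wide; open, the fingers measure 123 mm over their backs; the gripper's body (75 mm by 187 mm) begins 45 mm behind the grasp point.
Start: joints at [-1.155, 0.689, -0.195, 1.565, 0.157, 0.902, -0.215], TCP at [0.233, 0.58, 0.205] pointing down, gripper open.
Joint ranges: [-3.01, 3.01], [-0.46, 2.08], [-1.47, 1.51], [0.13, 2.56], [-1, 4.14], [0.04, 2.09], [-2.66, 2.66]. Speed limits (rad/s): [2.57, 2.57, 3.14, 3.14, 3.14, 3.14, 3.14].

## Interface

Orientations are given as a unit quaternion [x, y, z, w].
In Python, from plant import get_state, snapshot, camera_params, job, r gives the robot as it stands.
- The arm moves only by the tool carry_out, never from a script. Its arguments are lists of equal length, an entry for each row: "offset": the shift along the world's x, y, z in m, a list of three; "twist": the turn about the world's z in degrees. In form: {"offset": [[tx, ty, tz], ...], "twist": [twist, ...]}. A call has 1 to 8 rows; each row shifts and turns the commanded pose from where the row before left it; what a row does not reach is not made up. A row lasts 1/8 s, in which the tool goes at most 62.5 mm and 10.7 degrees, less where a joint would pass 70% of its speed; a pose out of reach is approached as far as the arm can. A call with a gripper value outside its range is refused whole. "grip" is the finger opening in m, from 0 to 0.0881, set as the call begins (left out, the last holds). The fingers move at their own pace and stop on an object; "newtons" is the grip in N (left out, the last holds). Time passes only in rows, so rows that do not move let the fingers close. It gives the time, the measured TCP pose, the force and the opening at its end, in the units of the state.
- get_state(): the state, without advancing time (a new reading comes with each control period).
- snapshot(name): name is "side" or "top" or "wrist"; returns the picture (480x640x3 uint8, red, green, blue); there is no depth.
- camera_params(name): a dict with "camera_matrix" (3x3 intrinsics, pixels), "eye" and "orientation" of the camera in the world. Camera axes: x right, y up, looking along -z (the intrinsics and any distortion apply to the point x, -y, -z); pixel columns grow to the right and rows downward; lengths in m; the calibration is good to about 2 mm. A picture is of the moment at which its call begins: read the wrist's pose just before it. camera_params takes no time and is no camera call; for the wrist camera it gives the pose at the moment of the call.
- job.finish_job(): hands the job in, once; it reports no verdict.
The state is a dict: "clock": time; "q": joint angles; "qd": joint speeds; "joint_torque": joint torques, N m; "tool_pos": TCP position; "eef_rot": TCP orientation; "contact_force": force on the tool from outside, world axes, zero at the start; "moment": the same for the moment, N m; "opening": opening from 0.0 (shut) to 1.0 (fully open).
Only numpy, scipy, OpenCV 4.12 (cv2) and the standard library are available. Lean on these libraries where they do the work, as an engineer would, in place of code of your own. Each camera call takes 0.05 s, during which the arm holds its last target. There are 200 camera calls.

## Working session

There is one attempt and no reset: what is moved stays moved. The work goes in short steps, Python scripts to look and compute and a tool call to move; the robot and the scene stay as the last step left them, time stands still between calls to the robot, and variables do not carry over. Pictures are saved under pics/ and viewed, about 8 in all and at most 12, crops included, and the job is handed in when it is done.

Besides the shell and the picture viewer there is one more tool, called in YAML: its name, and indented under it one key for each argument. carry_out: Moves the arm, as the interface text tells. Its arguments: {"type":"object","properties":{"offset":{"type":"array"},"twist":{"type":"array"},"grip":{"type":"number"},"newtons":{"type":"number"}},"required":["offset","twist"]}

```bash
mkdir -p pics; cat > h.py <<'E'
import numpy as np, cv2
from scipy.spatial.transform import Rotation as R
from plant import get_state, snapshot, camera_params, job, r
def ray(cp,u,v):
    K=np.array(cp["camera_matrix"],float); x,y=cv2.undistortPoints(np.array([[[u,v]]],float),K,np.array(cp.get("distortion",np.zeros(5)),float))[0,0]
    return R.from_quat(cp["orientation"]).apply([x,-y,-1])
def at(cp,u,v,z):
    d=ray(cp,u,v); e=np.array(cp["eye"]); return e+d*(z-e[2])/d[2]
def proj(cp,p):
    c=R.from_quat(cp["orientation"]).inv().apply(np.array(p)-cp["eye"]); K=np.array(cp["camera_matrix"])
    return (K@[c[0]/-c[2],-c[1]/-c[2],1])[:2]
def save(name,f):
    im=snapshot(name); cv2.imwrite(f,im[:,:,::-1]); return im
E
python3 - <<'E'
from h import *
print(get_state()); print(r.grip_point_offset)
for n in("top","side","wrist"): print(n,camera_params(n))
save("top","pics/top.png")
E
```

```text
{'clock': 0.0, 'q': array([-1.15520099,  0.68996402, -0.19446513,  1.56636959,  0.15733168,
        0.90247428, -0.2150519 ]), 'qd': array([-0.00039495, -0.0001661 ,  0.0003156 ,  0.00051027, -0.00040035,
        0.00085668, -0.00101954]), 'joint_torque': array([ 3.27306020e-05, -5.27551639e+01, -1.26711264e+00, -1.53434390e+01,
       -5.26968122e-02,  6.40497237e-03,  1.56486899e-04]), 'tool_pos': array([0.23269078, 0.57931679, 0.2038145 ]), 'eef_rot': array([ 0.58617808,  0.39558695, -0.39657558, -0.5853495 ]), 'contact_force': array([-0.23388766, -0.15834337,  0.01026616]), 'moment': array([-0.02830567, -0.04125244,  0.04175032]), 'opening': 0.9997494661269558}
0.0187
top {'camera_matrix': array([[438.80402438,   0.        , 325.7141488 ],
       [  0.        , 438.80402438, 237.7011234 ],
       [  0.        ,   0.        ,   1.        ]]), 'eye': array([ 0.54524677, -0.00560626,  0.89837427]), 'orientation': array([-0.02272306,  0.02682925,  0.71249786, -0.70079287])}
side {'camera_matrix': array([[442.88621694,   0.        , 313.45171987],
       [  0.        , 442.88621694, 234.45394113],
       [  0.        ,   0.        ,   1.        ]]), 'eye': array([0.38528609, 0.65306626, 0.46071199]), 'orientation': array([-0.08752016,  0.49783042,  0.84632705, -0.16803457])}
wrist {'camera_matrix': array([[427.23614375,   0.        , 320.75697042],
       [  0.        , 427.23614375, 237.74214541],
       [  0.        ,   0.        ,   1.        ]]), 'eye': array([0.1599143 , 0.60944933, 0.38365692]), 'orientation': array([-0.12691206, -0.08458454,  0.55359349,  0.81870204])}
```

View pics/top.png

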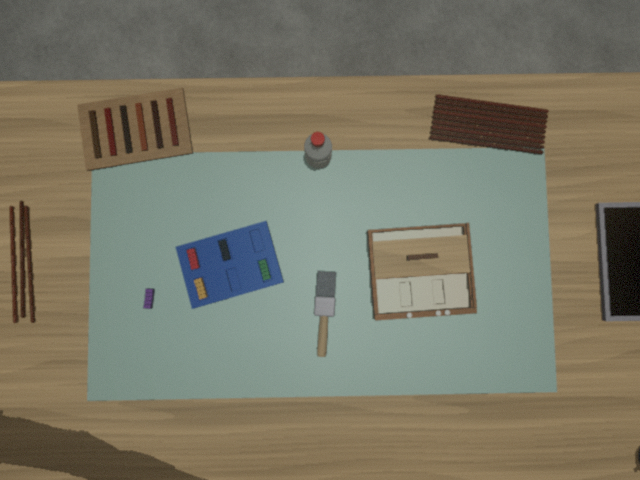

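The view has image up = +x and left = +y. The tray is at about (230,264) with red at (193,258), black at (224,250), gold at (200,289) and green at (264,270). The purple look-alike is outside the tray at (149,298). The case is at about (421,271), with one dot at (409,315) and two at (438,313) and (447,313). I'll confirm these in an enlarged crop.

```bash
python3 - <<'E'
import cv2,numpy as np
im=cv2.imread("pics/top.png")
a=cv2.resize(im[215:315,170:295],None,fx=3.2,fy=3.2,interpolation=cv2.INTER_CUBIC);b=cv2.resize(im[220:320,360:485],None,fx=3.2,fy=3.2,interpolation=cv2.INTER_CUBIC)
cv2.imwrite("pics/crop1.png",np.clip(np.hstack([a,b])*1.5,0,255).astype(np.uint8))
E
```

```text
(no output)
```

View pics/crop1.png

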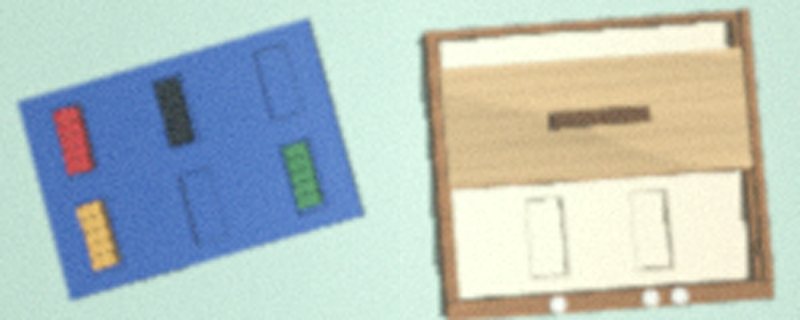

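The crop confirms red at crop (73,140), black at (174,111), and the recesses at (546,237) with one dot and (652,229) with two. The cover is parked at the rear, with its bar at (599,118).

```bash
cat >> h.py <<'E'
def fit(L,W):
    L=np.array(L,float);W=np.array(W)[:,:2]; l=L-L.mean(0); w=W-W.mean(0)
    th=np.arctan2((l[:,0]*w[:,1]-l[:,1]*w[:,0]).sum(),(l*w).sum()); M=np.array([[np.cos(th),-np.sin(th)],[np.sin(th),np.cos(th)]])
    t=W.mean(0)-M@L.mean(0); return th,M,t,np.linalg.norm(L@M.T+t-W,axis=1)
E
python3 - <<'E'
from h import *
cp=camera_params("top")
A=lambda x,y,z:at(cp,170+x/3.2,215+y/3.2,z)
B=lambda x,y,z:at(cp,360+(x-400)/3.2,220+y/3.2,z)
W=[A(19,101,.014),A(309,19,.014),A(365,215,.014),A(71,299,.014)]
th,M,t,e=fit([[.065,.095],[.065,-.095],[-.065,-.095],[-.065,.095]],W); print("tray",np.degrees(th),t,e)
for n,p in dict(red=(73,140),black=(174,111),gold=(98,236),green=(302,176)).items():
    w=A(*p,.023); print(n,w,M.T@(w[:2]-t))
for y in(.066,0,-.066): print("pocket +x",y,M@[.031,y]+t)
W=[B(421,32,.032),B(749,11,.032),B(775,298,.032),B(546,237,.012),B(652,229,.012)]
th,M,t,e=fit([[.09,.101],[.09,-.101],[-.09,-.101],[-.044,.033],[-.044,-.033]],W); print("case",np.degrees(th),t,e)
print("rec",M@[-.044,.033]+t,M@[-.044,-.033]+t,W[3:])
b=B(599,118,.046);print("bar",b,M.T@(b[:2]-t))
s=get_state();Rm=R.from_quat(s["eef_rot"]).as_matrix();print(Rm, "jaw angle",np.degrees(np.arctan2(Rm[1,0],Rm[0,0])))
E
```

```text
tray 15.03804452344579 [0.5567744  0.18242218] [0.00067931 0.00099477 0.00060646 0.00088713]
red [0.5690081  0.25393663 0.023     ] [0.0303699  0.06589118]
black [0.58601798 0.19120043 0.023     ] [0.03051971 0.00089007]
gold [0.50937091 0.23822491 0.023     ] [-0.0313015   0.06619102]
green [0.54429485 0.1118049  0.023     ] [-0.03037456 -0.06496096]
pocket +x 0.066 [0.56958838 0.2542052 ]
pocket +x 0 [0.58671277 0.19046546]
pocket +x -0.066 [0.60383715 0.12672571]
case 3.285020640861009 [ 0.53631073 -0.20001581] [0.00167837 0.00230694 0.00101426 0.00087969 0.00149657]
rec [ 0.49049203 -0.16959137] [ 0.49427402 -0.23548292] [array([ 0.49132266, -0.16988103,  0.012     ]), array([ 0.49517777, -0.2366758 ,  0.012     ])]
bar [ 0.56462316 -0.19791612  0.046     ] [0.02838623 0.00047385]
[[ 3.72495298e-01 -5.53055752e-04 -9.28033915e-01]
 [ 9.28032328e-01 -1.72102799e-03  3.72495687e-01]
 [-1.80318322e-03 -9.99998366e-01 -1.27821217e-04]] jaw angle 68.13037128687446
```

carry_out:
  offset:
    - [0.042,-0.041,-0.009]
    - [0.042,-0.041,-0.009]
    - [0.042,-0.041,-0.009]
    - [0.042,-0.041,-0.009]
    - [0.042,-0.041,-0.009]
    - [0.042,-0.041,-0.009]
    - [0.042,-0.041,-0.009]
    - [0.042,-0.038,-0.009]
  twist: [4.6,4.6,4.6,4.6,4.6,4.6,4.6,4.6]
  grip: 0.04
  newtons: 12

```text
clock: 1.05
tool_pos: [0.5698, 0.2531, 0.1318]
eef_rot: [-0.43, -0.561, 0.562, 0.43]
contact_force: [0.1, 0.6, 0.4]
opening: 0.452
```

carry_out:
  offset:
    - [0,0,0]
    - [0,0,0]
  twist: [0,0]

```text
clock: 1.3
tool_pos: [0.568, 0.2555, 0.1322]
eef_rot: [-0.43, -0.56, 0.561, 0.431]
contact_force: [-0.4, 0.3, -0.1]
opening: 0.456
```

```bash
cat > look.py <<'E'
from h import *; import sys,json
s=get_state();cp=camera_params("wrist");save("wrist",sys.argv[1])
json.dump({k:np.array(v).tolist() for k,v in cp.items()},open("cp.json","w"))
Rm=R.from_quat(s["eef_rot"]).as_matrix();print(s["clock"],s["tool_pos"],"jaw",np.degrees(np.arctan2(Rm[1,0],Rm[0,0])),"F",s["contact_force"],"open",s["opening"]*88.1)
E
python3 look.py pics/w1.png
```

```text
1.3 [0.56798736 0.25547664 0.13216373] jaw 104.91175921823869 F [-0.42308487  0.32738088 -0.06032749] open 40.17132880077353
```

View pics/w1.png

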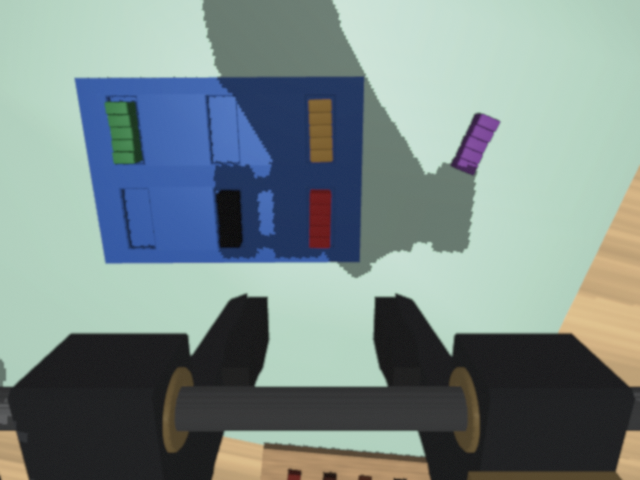

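The wrist view shows the red rest at (320,219), centred between the fingers, with black at (229,218), gold at (320,131) and green at (123,132).

```bash
python3 - <<'E'
from h import *
import json;cp=json.load(open("cp.json"))
for n,p in dict(red=(320,219),black=(229.5,218.5)).items(): print(n,at(cp,*p,.023))
W=[at(cp,*p,.014) for p in((77,78),(363,77),(360,262),(106,263))]
th,M,t,e=fit([[-.065,-.095],[-.065,.095],[.065,.095],[.065,-.095]],W);print(np.degrees(th),t,e,M@[.031,.066]+t,M@[.031,0]+t)
E
```

```text
red [0.56706903 0.25552127 0.023     ]
black [0.58296004 0.19426003 0.023     ]
15.104680548132658 [0.55603527 0.18524299] [0.00148621 0.0015577  0.00053997 0.00059132] [0.56876576 0.25704087] [0.58596426 0.19332108]
```

carry_out:
  offset:
    - [0,0,-0.035]
    - [0,0,-0.035]
    - [0,0,-0.025]
    - [0,0,-0.013]
    - [0,0,-0.005]
    - [0,0,-0.003]
    - [0,0,0]
    - [0,0,0]
  twist: [0,0,0,0,0,0,0,0]

```text
clock: 2.35
tool_pos: [0.5693, 0.2552, 0.0173]
eef_rot: [0.431, 0.561, -0.56, -0.431]
contact_force: [0.1, 0.4, -0.0]
opening: 0.457
```

carry_out:
  offset:
    - [0,0,0]
    - [0,0,0]
    - [0,0,0]
    - [0,0,0]
    - [0,0,0]
  twist: [0,0,0,0,0]
  grip: 0.005

```text
clock: 2.98
tool_pos: [0.5688, 0.255, 0.0166]
eef_rot: [0.431, 0.561, -0.561, -0.431]
contact_force: [0.8, 0.5, 0.5]
opening: 0.058
```

The fingers closed to 5 mm, so there's nothing between them. I'll look before doing anything else.

```bash
python3 - <<'E'
from h import *
s=get_state();print(s["opening"]*88.1,s["tool_pos"])
cp=camera_params("side");u,v=proj(cp,[.57,.255,.02]).astype(int);print(u,v)
im=save("side","pics/s1.png");w=save("wrist","pics/w2.png")
v0=max(0,v-75);u0=max(0,u-100)
a=cv2.resize(im[v0:v0+150,u0:u0+200],(400,300),interpolation=cv2.INTER_CUBIC);b=cv2.resize(w[200:440,160:480],(400,300))
cv2.imwrite("pics/c2.png",np.clip(np.hstack([a,b])[:,:,::-1]*1.6,0,255).astype(np.uint8))
E
```

```text
5.139601568864579 [0.56884622 0.2550242  0.01663144]
289 360
```

View pics/c2.png

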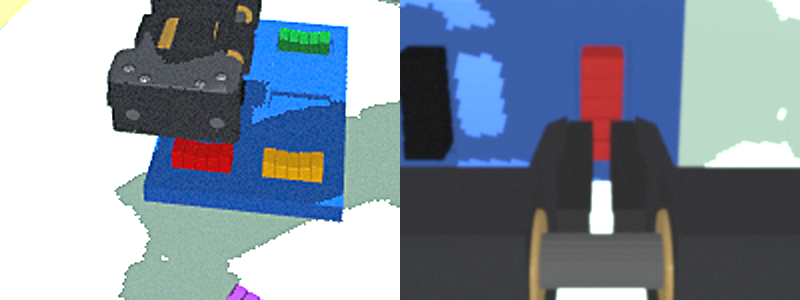

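```bash
python3 - <<'E'
from h import *
s=get_state();cp=camera_params("wrist");Rm=R.from_quat(s["eef_rot"]).as_matrix();T=s["tool_pos"]
print(cp["eye"]-T, R.from_quat(cp["orientation"]).as_matrix()[:,2])
for off in(0,-.01,-.019,-.03):
    print(off,[proj(cp,T+Rm@[x,off,0]).round(1) for x in(-.02,0,.02)],[proj(cp,T+Rm@[x,off,z]).round(1) for x in(0,) for z in(-.009,.009)])
tray=[proj(cp,[x,y,z]).round(1) for x,y,z in[(.568,.2555,.009),(.568,.2555,.023)]];print(tray)
E
```

```text
[-0.07581849 -0.01960771  0.17986001] [-0.29108803 -0.07805066  0.95350713]
0 [array([275.5, 282.6]), array([319.3, 282.6]), array([363.1, 282.5])] [array([319.3, 300.5]), array([319.3, 264.1])]
-0.01 [array([273.2, 291.8]), array([319.2, 291.8]), array([365.3, 291.8])] [array([319.3, 310.5]), array([319.2, 272.6])]
-0.019 [array([270.9, 301. ]), array([319.2, 301. ]), array([367.5, 301. ])] [array([319.2, 320.4]), array([319.2, 280.9])]
-0.03 [array([267.8, 313.5]), array([319.1, 313.5]), array([370.4, 313.4])] [array([319.1, 333.9]), array([319.1, 292.3])]
[array([320.8, 274.8]), array([320.8, 286.9])]
```

```bash
python3 - <<'E'
from h import *
s=get_state();cp=camera_params("side");Rm=R.from_quat(s["eef_rot"]).as_matrix();T=s["tool_pos"]
for off in(-.03,-.064,-.08,-.094): print(off,[proj(cp,T+Rm@[.0935*1,off,z]).round(0) for z in(-.0375,.0375)],[proj(cp,T+Rm@[-.0935,off,z]).round(0) for z in(-.0375,.0375)])
print(proj(cp,T),proj(cp,T+Rm@[0,-.03,0]))
E
```

```text
-0.03 [array([245., 400.]), array([310., 407.])] [array([276., 300.]), array([326., 304.])]
-0.064 [array([243., 379.]), array([310., 386.])] [array([276., 281.]), array([326., 286.])]
-0.08 [array([242., 368.]), array([310., 375.])] [array([275., 272.]), array([327., 277.])]
-0.094 [array([241., 359.]), array([310., 366.])] [array([275., 264.]), array([327., 268.])]
[290.5434859  362.26555594] [290.40263044 345.63726854]
```

carry_out:
  offset:
    - [0,0,0]
    - [0,0,0]
    - [0,0,0]
  twist: [0,0,0]
  grip: 0.04

```text
clock: 3.45
tool_pos: [0.5689, 0.255, 0.0166]
eef_rot: [0.431, 0.561, -0.561, -0.431]
contact_force: [0.2, 0.0, 0.2]
opening: 0.372
```

View pics/s1.png

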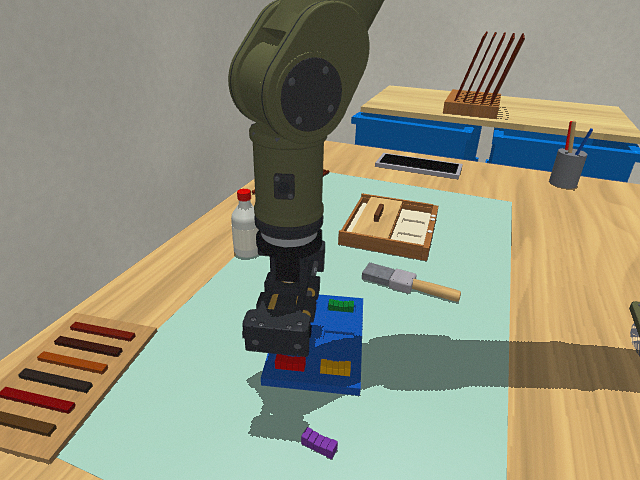

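Both the wrist and side views put the fingertips about 33–40 mm above the reported TCP: the finger scale is 2.7 px/mm against 2.2 expected, and the body's lower edge sits about 30 px too high. So the stated TCP doesn't match the real fingertips. I'll descend with guarded steps, watching the force.

carry_out:
  offset:
    - [0,0,-0.008]
    - [0,0,-0.007]
    - [0,0,-0.005]
    - [0,0,0]
  twist: [0,0,0,0]

```text
clock: 3.95
tool_pos: [0.5684, 0.2548, -0.004]
eef_rot: [-0.431, -0.56, 0.561, 0.431]
contact_force: [0.1, 0.4, -0.2]
opening: 0.458
```

```bash
python3 look.py pics/w3.png; python3 - <<'E'
import cv2,numpy as np
w=cv2.imread("pics/w3.png");cv2.imwrite("pics/c3.png",np.clip(cv2.resize(w[200:380,200:440],(640,480),interpolation=cv2.INTER_CUBIC)*1.6,0,255).astype(np.uint8))
E
```

```text
3.95 [ 0.56841332  0.25484249 -0.00404501] jaw 104.93320296110444 F [ 0.10688401  0.42582986 -0.17593024] open 40.334762855451245
```

View pics/c3.png

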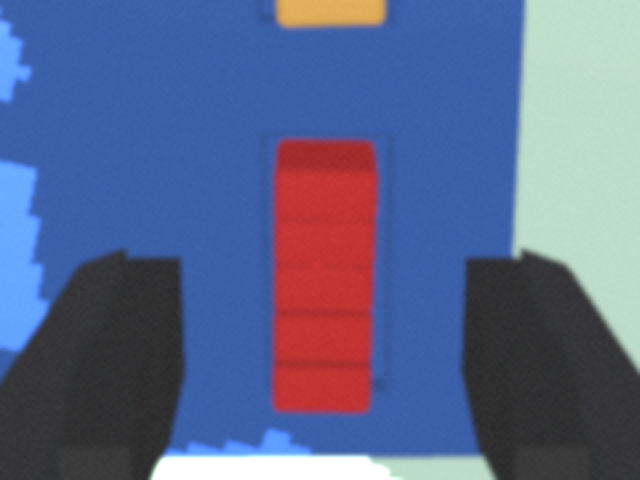

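Still no contact at a reading of −4 mm, so the fingertips sit about 36 mm above the reading. The rest is centred between the fingers, at crop (325,280). I'll keep descending in small steps.

carry_out:
  offset:
    - [0,0,-0.004]
    - [0,0,-0.004]
    - [0,0,-0.002]
    - [0,0,0]
  twist: [0,0,0,0]

```text
clock: 4.5
tool_pos: [0.5687, 0.2549, -0.0136]
eef_rot: [-0.431, -0.561, 0.561, 0.431]
contact_force: [-0.7, 0.0, 0.9]
opening: 0.452
```

carry_out:
  offset:
    - [0,0,-0.001]
    - [0,0,-0.001]
    - [0,0,0]
  twist: [0,0,0]

```text
clock: 4.88
tool_pos: [0.5688, 0.255, -0.0154]
eef_rot: [-0.431, -0.561, 0.561, 0.431]
contact_force: [-0.4, 0.5, 0.1]
opening: 0.453
```

carry_out:
  offset:
    - [0,0,-0.001]
    - [0,0,-0.001]
    - [0,0,0]
  twist: [0,0,0]

```text
clock: 5.25
tool_pos: [0.5688, 0.255, -0.0175]
eef_rot: [-0.431, -0.561, 0.561, 0.431]
contact_force: [-0.1, -0.7, -0.2]
opening: 0.453
```

```bash
python3 - <<'E'
from h import *
import json;cp=json.load(open("cp.json"))
p=at(cp,200+325/2.667,200+285/2.667,.0225);print(p)
print([ (at(cp,200+325/2.667,200+v/2.667,.024)) for v in(172,410)])
E
```

```text
[0.56709501 0.25558769 0.0225    ]
[array([0.54917319, 0.25079438, 0.024     ]), array([0.58675724, 0.26083766, 0.024     ])]
```

carry_out:
  offset:
    - [0,0,-0.001]
    - [0,0,-0.001]
    - [0,0,0]
  twist: [0,0,0]

```text
clock: 5.62
tool_pos: [0.5688, 0.255, -0.0194]
eef_rot: [-0.431, -0.561, 0.561, 0.431]
contact_force: [-0.4, -0.4, -0.2]
opening: 0.452
```

carry_out:
  offset:
    - [0,0,-0.001]
    - [0,0,-0.001]
    - [0,0,0]
  twist: [0,0,0]

```text
clock: 6.0
tool_pos: [0.5689, 0.255, -0.0196]
eef_rot: [0.431, 0.561, -0.561, -0.431]
contact_force: [-3.8, -1.2, 13.6]
opening: 0.454
```

carry_out:
  offset:
    - [0,0,-0.001]
    - [0,0,-0.001]
    - [0,0,0]
  twist: [0,0,0]

```text
clock: 6.38
tool_pos: [0.569, 0.255, -0.0197]
eef_rot: [0.431, 0.561, -0.561, -0.43]
contact_force: [-7.1, -4.1, 27.4]
opening: 0.455
```

I touched the tray top (14 mm) at a reading of −19.6 mm, so tip height = reading + 33.6 mm. I'll lift to a tip height of about 16 mm and close.

carry_out:
  offset:
    - [0,0,0.003]
    - [0,0,0.003]
    - [0,0,0]
  twist: [0,0,0]

```text
clock: 6.75
tool_pos: [0.5689, 0.255, -0.0175]
eef_rot: [0.431, 0.561, -0.561, -0.431]
contact_force: [-1.6, -0.3, -0.5]
opening: 0.455
```

carry_out:
  offset:
    - [0,0,0]
    - [0,0,0]
    - [0,0,0]
    - [0,0,0]
    - [0,0,0]
  twist: [0,0,0,0,0]
  grip: 0.005

```text
clock: 7.38
tool_pos: [0.5688, 0.255, -0.0174]
eef_rot: [-0.431, -0.561, 0.561, 0.431]
contact_force: [0.5, -0.0, -0.2]
opening: 0.163
```

Gripped at 14.4 mm. Next I'll lift and carry to the one-dot recess.

carry_out:
  offset:
    - [0,0,0.01]
    - [0,0,0.025]
    - [0,0,0.025]
    - [0,0,0.015]
  twist: [0,0,0,0]

```text
clock: 7.88
tool_pos: [0.5695, 0.2554, 0.0595]
eef_rot: [0.431, 0.561, -0.56, -0.431]
contact_force: [0.5, -0.0, 0.1]
opening: 0.166
```

carry_out:
  offset:
    - [-0.009,-0.045,0]
    - [-0.01,-0.054,0]
    - [-0.01,-0.054,0]
    - [-0.01,-0.054,0]
    - [-0.01,-0.054,0]
    - [-0.01,-0.054,0]
    - [-0.01,-0.054,0]
    - [-0.008,-0.046,0]
  twist: [-1.5,-1.5,-1.5,-1.5,-1.5,-1.5,-1.5,-1.1]

```text
clock: 8.88
tool_pos: [0.4911, -0.1624, 0.0578]
eef_rot: [-0.486, -0.514, 0.514, 0.486]
contact_force: [0.5, 0.2, -0.1]
opening: 0.165
```

carry_out:
  offset:
    - [0,-0.009,0]
    - [0,0,0]
    - [0,0,0]
  twist: [0,0,0]

```text
clock: 9.25
tool_pos: [0.4926, -0.1668, 0.0578]
eef_rot: [0.484, 0.516, -0.514, -0.485]
contact_force: [-0.5, 0.0, -0.0]
opening: 0.169
```

```bash
python3 look.py pics/w4.png
```

```text
9.25 [ 0.49255239 -0.16682115  0.05781858] jaw 93.49067309286704 F [-0.47479326  0.04897345 -0.01125447] open 14.8877930130917
```

View pics/w4.png

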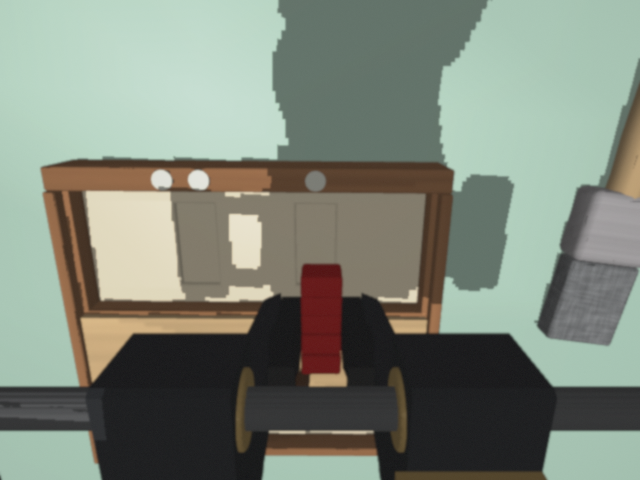

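The wrist view shows the recesses at (316,243) with one dot and (198.5,244) with two. The red rest is held straight, centred at about (321.5,320).

```bash
python3 - <<'E'
from h import *
import json;cp=json.load(open("cp.json"))
a=at(cp,316,243,.012);b=at(cp,198.5,244,.012);print(a,b,np.linalg.norm(a-b))
d=(a-b);print("yaw",np.degrees(np.arctan2(-d[0],d[1])))
c=[at(cp,295,204,.012),at(cp,337,204,.012),at(cp,337,283,.012)];print(np.linalg.norm(c[0]-c[1]),np.linalg.norm(c[1]-c[2]))
print("walls",[at(cp,*p,z) for p,z in[((44,190),.032),((452,188),.032)]],"corners inner",at(cp,86,191,.012),at(cp,424,192,.012))
print("rest far/near end",at(cp,321,278,.0995),at(cp,322,373,.0995))
E
```

```text
[ 0.48867327 -0.16900605  0.012     ] [ 0.49318446 -0.23421463  0.012     ] 0.0653644328043438
yaw 3.957474087343092
0.022697553938162023 0.046350833033818
walls [array([ 0.46287913, -0.30299857,  0.032     ]), array([ 0.44991126, -0.10469159,  0.032     ])] corners inner [ 0.46681883 -0.29348509  0.012     ] [ 0.45645384 -0.11287172  0.012     ]
rest far/near end [ 0.47250718 -0.16740129  0.0995    ] [ 0.5111357  -0.16467054  0.0995    ]
```

carry_out:
  offset:
    - [-0.003,-0.0025,-0.01]
    - [0,0,-0.025]
    - [0,0,-0.02]
    - [0,0,-0.01]
    - [0,0,-0.004]
    - [0,0,0]
  twist: [0.2,0,0,0,0,0]

```text
clock: 10.05
tool_pos: [0.489, -0.1713, -0.0113]
eef_rot: [0.484, 0.515, -0.515, -0.484]
contact_force: [-0.1, -0.5, 0.1]
opening: 0.17
```

carry_out:
  offset:
    - [0,0,0]
    - [0,0,-0.002]
    - [0,0,-0.001]
    - [0,0,0]
  twist: [0,0,0,0]

```text
clock: 10.55
tool_pos: [0.4888, -0.1715, -0.0144]
eef_rot: [-0.484, -0.515, 0.515, 0.484]
contact_force: [0.2, -0.8, -0.7]
opening: 0.167
```

carry_out:
  offset:
    - [0,0,-0.001]
    - [0,0,-0.001]
    - [0,0,0]
  twist: [0,0,0]

```text
clock: 10.92
tool_pos: [0.4888, -0.1714, -0.0165]
eef_rot: [-0.484, -0.515, 0.515, 0.484]
contact_force: [0.1, 0.0, 0.2]
opening: 0.166
```

carry_out:
  offset:
    - [0.001,0.0015,0]
    - [0,0,-0.001]
    - [0,0,-0.001]
    - [0,0,0]
  twist: [0,0,0,0]

```text
clock: 11.42
tool_pos: [0.4898, -0.17, -0.0185]
eef_rot: [-0.484, -0.515, 0.515, 0.484]
contact_force: [0.0, -0.1, -0.4]
opening: 0.168
```

carry_out:
  offset:
    - [0,0,-0.001]
    - [0,0,0]
  twist: [0,0]

```text
clock: 11.68
tool_pos: [0.4898, -0.17, -0.0194]
eef_rot: [-0.484, -0.515, 0.515, 0.484]
contact_force: [-0.0, 0.6, -0.1]
opening: 0.166
```

carry_out:
  offset:
    - [0,0,-0.001]
    - [0,0,0]
  twist: [0,0]

```text
clock: 11.92
tool_pos: [0.4899, -0.17, -0.0197]
eef_rot: [0.485, 0.515, -0.515, -0.484]
contact_force: [-1.3, 0.4, 7.6]
opening: 0.167
```

It contacts the floor where predicted. Releasing, then lifting.

carry_out:
  offset:
    - [0,0,0.001]
    - [0,0,0]
    - [0,0,0]
  twist: [0,0,0]
  grip: 0.034

```text
clock: 12.3
tool_pos: [0.4898, -0.17, -0.0195]
eef_rot: [-0.484, -0.515, 0.515, 0.484]
contact_force: [-0.1, 0.2, -0.6]
opening: 0.386
```

carry_out:
  offset:
    - [0,0,0.005]
    - [0,0,0.02]
    - [0,0,0.03]
    - [0,0,0.025]
    - [0,0,0]
    - [0,0,0]
  twist: [0,0,0,0,0,0]

```text
clock: 13.05
tool_pos: [0.4894, -0.1701, 0.0602]
eef_rot: [-0.484, -0.515, 0.515, 0.485]
contact_force: [-0.2, -0.1, -0.6]
opening: 0.384
```

```bash
python3 look.py pics/w5.png
```

```text
13.05 [ 0.48943613 -0.17005347  0.06023042] jaw 93.51840952614025 F [-0.18483701 -0.08121125 -0.62231416] open 33.82191171306087
```

View pics/w5.png

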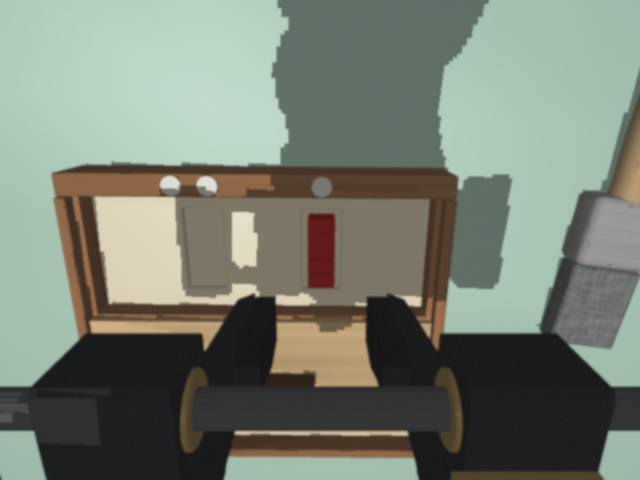

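The red rest lies flat in the one-dot recess, centred at (321,250) against the recess centre at (321,249). Now the black one.

carry_out:
  offset:
    - [0.012,0.045,0]
    - [0.012,0.046,0]
    - [0.012,0.046,0]
    - [0.012,0.046,0]
    - [0.012,0.046,0]
    - [0.012,0.046,0]
    - [0.012,0.046,0]
    - [0.0115,0.041,0]
  twist: [1.5,1.5,1.5,1.5,1.5,1.5,1.5,0.9]
  grip: 0.04

```text
clock: 14.1
tool_pos: [0.5847, 0.1938, 0.0593]
eef_rot: [-0.43, -0.561, 0.562, 0.431]
contact_force: [0.2, -1.3, 0.2]
opening: 0.451
```

carry_out:
  offset:
    - [0,0,0]
    - [0,0,0]
    - [0,0,0]
  twist: [0,0,0]

```text
clock: 14.48
tool_pos: [0.5849, 0.1896, 0.06]
eef_rot: [-0.431, -0.559, 0.561, 0.431]
contact_force: [0.2, -0.8, -0.1]
opening: 0.454
```

```bash
python3 look.py pics/w6.png; python3 - <<'E'
from h import *
import json;cp=json.load(open("cp.json"))
im=cv2.imread("pics/w6.png");print([proj(cp,[.585,.192,z]) for z in(.009,.023)])
cv2.imwrite("pics/c6.png",np.clip(cv2.resize(im[120:360,160:480],(640,480),interpolation=cv2.INTER_CUBIC)*1.8,0,255).astype(np.uint8))
E
```

```text
14.475 [0.58492349 0.1896484  0.05995949] jaw 104.80906818807313 F [ 0.15161644 -0.8305467  -0.11574517] open 40.01609827459642
[array([323.68583554, 247.92456052]), array([323.82179691, 256.28737673])]
```

View pics/c6.png

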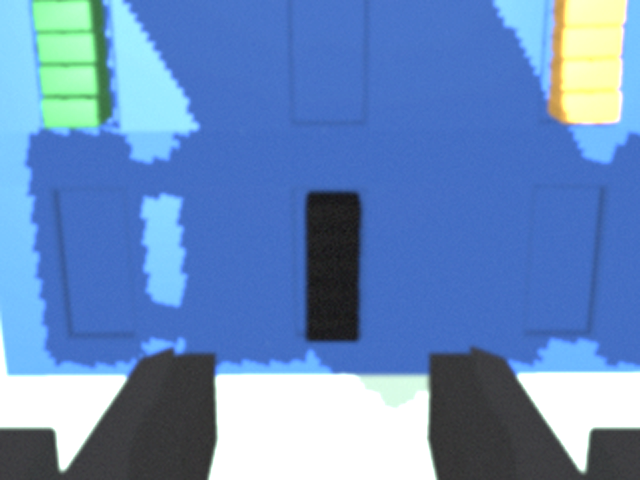

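Black is at crop (333,266), which means shifting about +3.5 mm in y and −1 mm in x. Then descend.

carry_out:
  offset:
    - [-0.001,0.0035,-0.01]
    - [0,0,-0.025]
    - [0,0,-0.02]
    - [0,0,-0.012]
    - [0,0,-0.006]
    - [0,0,-0.003]
    - [0,0,0]
    - [0,0,0]
  twist: [0,0,0,0,0,0,0,0]

```text
clock: 15.52
tool_pos: [0.5848, 0.1957, -0.0148]
eef_rot: [0.431, 0.561, -0.56, -0.431]
contact_force: [0.8, 1.0, 1.2]
opening: 0.45
```

carry_out:
  offset:
    - [-0.001,-0.0025,-0.0015]
    - [0,0,-0.001]
    - [0,0,0]
  twist: [0,0,0]

```text
clock: 15.9
tool_pos: [0.5833, 0.193, -0.0179]
eef_rot: [-0.431, -0.561, 0.561, 0.431]
contact_force: [-0.2, 0.8, 0.5]
opening: 0.455
```

carry_out:
  offset:
    - [0,0,0]
    - [0,0,0]
    - [0,0,0]
    - [0,0,0]
    - [0,0,0]
  twist: [0,0,0,0,0]
  grip: 0.005

```text
clock: 16.52
tool_pos: [0.5834, 0.1931, -0.0178]
eef_rot: [0.431, 0.561, -0.561, -0.431]
contact_force: [-0.1, 0.3, -0.2]
opening: 0.169
```

carry_out:
  offset:
    - [0,0,0.01]
    - [0,0,0.025]
    - [0,0,0.025]
    - [0,0,0.015]
    - [0,0,0]
  twist: [0,0,0,0,0]

```text
clock: 17.15
tool_pos: [0.5842, 0.1933, 0.0584]
eef_rot: [0.431, 0.561, -0.56, -0.43]
contact_force: [0.2, 0.7, -1.3]
opening: 0.171
```

carry_out:
  offset:
    - [-0.009,-0.043,0]
    - [-0.011,-0.054,0]
    - [-0.011,-0.054,0]
    - [-0.011,-0.054,0]
    - [-0.011,-0.054,0]
    - [-0.011,-0.054,0]
    - [-0.011,-0.054,0]
    - [-0.0085,-0.038,0]
  twist: [-1.5,-1.5,-1.5,-1.5,-1.5,-1.5,-1.5,-0.8]

```text
clock: 18.15
tool_pos: [0.498, -0.2149, 0.0561]
eef_rot: [-0.484, -0.514, 0.515, 0.485]
contact_force: [-1.1, 0.9, 0.1]
opening: 0.163
```

carry_out:
  offset:
    - [-0.006,-0.024,0]
    - [0,0,0]
    - [0,0,0]
    - [0,0,0]
    - [0,0,0]
  twist: [0,0,0,0,0]

```text
clock: 18.77
tool_pos: [0.4943, -0.2347, 0.0572]
eef_rot: [0.483, 0.516, -0.516, -0.484]
contact_force: [0.1, 0.2, -0.1]
opening: 0.168
```

```bash
python3 look.py pics/w7.png; python3 - <<'E'
import cv2,numpy as np
im=cv2.imread("pics/w7.png")
cv2.imwrite("pics/c7.png",np.clip(cv2.resize(im[150:390,160:480],(640,480),interpolation=cv2.INTER_CUBIC)*1.8,0,255).astype(np.uint8))
E
```

```text
18.775 [ 0.49430436 -0.23466679  0.05717621] jaw 93.7422229433121 F [ 0.14282531  0.18559636 -0.13268193] open 14.81084874344495
```

View pics/c7.png

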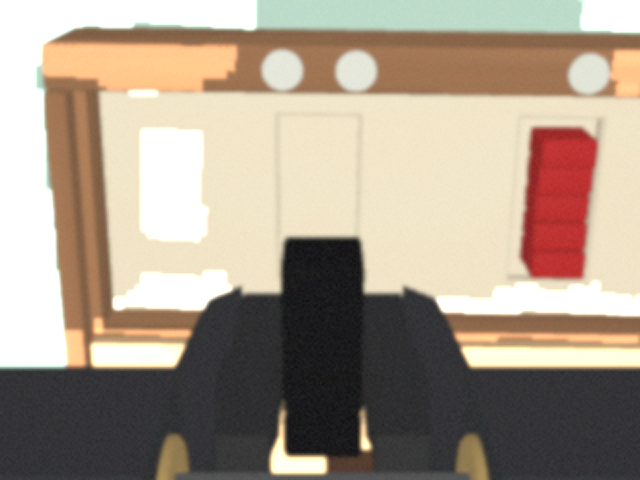

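The black rest is held straight, at crop columns 283–362. It sits about 1.5 mm further +x in the grip than red did, and the two-dot recess is directly ahead. I'll shift by (−1.5, −1) mm and lower.

carry_out:
  offset:
    - [-0.0015,-0.001,-0.01]
    - [0,0,-0.025]
    - [0,0,-0.02]
    - [0,0,-0.01]
    - [0,0,-0.003]
    - [0,0,0]
    - [0,0,0]
  twist: [0,0,0,0,0,0,0]

```text
clock: 19.7
tool_pos: [0.4928, -0.2372, -0.0103]
eef_rot: [0.484, 0.516, -0.515, -0.484]
contact_force: [0.0, 0.1, 0.1]
opening: 0.165
```

carry_out:
  offset:
    - [0,0.001,-0.001]
    - [0,0,-0.001]
    - [0,0,-0.002]
    - [0,0,-0.001]
    - [0,0,-0.001]
    - [0,0,0]
  twist: [0,0,0,0,0,0]

```text
clock: 20.45
tool_pos: [0.4923, -0.2359, -0.017]
eef_rot: [-0.484, -0.516, 0.516, 0.484]
contact_force: [0.0, -0.5, 0.2]
opening: 0.166
```

carry_out:
  offset:
    - [0,0,-0.001]
    - [0,0,-0.001]
    - [0,0,-0.001]
    - [0,0,0]
  twist: [0,0,0,0]

```text
clock: 20.95
tool_pos: [0.4924, -0.2359, -0.0199]
eef_rot: [0.484, 0.516, -0.516, -0.484]
contact_force: [0.3, -0.3, 0.3]
opening: 0.166
```

carry_out:
  offset:
    - [0,0,-0.001]
    - [0,0,0]
  twist: [0,0]

```text
clock: 21.2
tool_pos: [0.4924, -0.236, -0.02]
eef_rot: [-0.484, -0.516, 0.516, 0.484]
contact_force: [-2.1, 1.3, 9.5]
opening: 0.17
```

The floor contact matches again, so I'll release and lift. Then I'll close the fingers and go behind the cover's bar.

carry_out:
  offset:
    - [0,0,0.001]
    - [0,0,0]
    - [0,0,0]
  twist: [0,0,0]
  grip: 0.034

```text
clock: 21.58
tool_pos: [0.4923, -0.236, -0.02]
eef_rot: [0.484, 0.516, -0.516, -0.484]
contact_force: [0.2, 0.4, 0.5]
opening: 0.388
```

carry_out:
  offset:
    - [0,0,0.005]
    - [0,0,0.02]
    - [0,0,0.03]
    - [0,0,0.025]
    - [0,0,0]
    - [0,0,0]
  twist: [0,0,0,0,0,0]

```text
clock: 22.32
tool_pos: [0.4919, -0.236, 0.0597]
eef_rot: [-0.484, -0.515, 0.516, 0.484]
contact_force: [0.3, -1.0, -0.3]
opening: 0.388
```

carry_out:
  offset:
    - [0.03,0.012,0]
    - [0.035,0.014,0]
    - [0.033,0.014,0]
    - [0,0,0]
    - [0,0,0]
    - [0,0,0]
  twist: [0,0,0,0,0,0]
  grip: 0

```text
clock: 23.08
tool_pos: [0.5886, -0.197, 0.0595]
eef_rot: [-0.484, -0.515, 0.516, 0.485]
contact_force: [0.7, -0.2, 0.2]
opening: 0.006
```

```bash
python3 look.py pics/w8.png; python3 - <<'E'
from h import *
t=save("side","pics/s8.png"); w=cv2.imread("pics/w8.png")
a=np.clip(cv2.resize(t[180:270,330:450,::-1],(400,300),interpolation=cv2.INTER_CUBIC)*1.2,0,255).astype(np.uint8)
b=cv2.resize(w[100:400,120:520],(400,300)); cv2.imwrite("pics/c8.png",np.hstack([a,b]))
E
```

```text
23.075 [ 0.58863011 -0.19701291  0.05948685] jaw 93.56386979113404 F [ 0.74051155 -0.20562666  0.21855086] open 0.4860553269154941
```

View pics/c8.png

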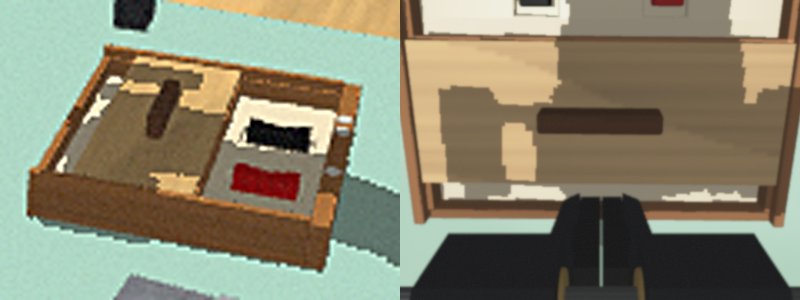

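Both rests lie flat in their recesses. The bar is at wrist pixel (320,221).

```bash
python3 - <<'E'
from h import *
import json;cp=json.load(open("cp.json"))
print(at(cp,320,220,.046),at(cp,320,233,.044), "cover rear edge",at(cp,320,284,.03))
E
```

```text
[ 0.56259686 -0.19838776  0.046     ] [ 0.56954834 -0.19796429  0.044     ] cover rear edge [ 0.60203978 -0.19599375  0.03      ]
```

carry_out:
  offset:
    - [0,0,-0.02]
    - [0,0,-0.02]
    - [0,0,-0.012]
    - [0,0,-0.005]
    - [0,0,0]
  twist: [0,0,0,0,0]

```text
clock: 23.8
tool_pos: [0.5903, -0.1958, 0.0027]
eef_rot: [-0.484, -0.516, 0.516, 0.484]
contact_force: [-0.1, -0.1, -0.4]
opening: 0.008
```

carry_out:
  offset:
    - [-0.008,-0.0005,0]
    - [-0.012,-0.0007,0]
    - [-0.012,-0.0007,0]
    - [-0.012,-0.0007,0]
    - [-0.012,-0.0007,0]
    - [-0.01,-0.0006,0]
    - [-0.006,-0.0004,0]
    - [0,0,0]
  twist: [0,0,0,0,0,0,0,0]

```text
clock: 24.8
tool_pos: [0.5173, -0.2007, 0.003]
eef_rot: [-0.484, -0.515, 0.516, 0.484]
contact_force: [-0.4, -0.8, -0.2]
opening: 0.003
```

carry_out:
  offset:
    - [-0.003,0,0]
    - [-0.002,0,0]
    - [-0.001,0,0]
    - [0,0,0]
  twist: [0,0,0,0]

```text
clock: 25.3
tool_pos: [0.5123, -0.2004, 0.0031]
eef_rot: [-0.484, -0.516, 0.516, 0.484]
contact_force: [0.8, -0.2, -0.2]
opening: 0.009
```

carry_out:
  offset:
    - [-0.001,0,0]
    - [-0.001,0,0]
    - [0,0,0]
  twist: [0,0,0]

```text
clock: 25.68
tool_pos: [0.5113, -0.2003, 0.0032]
eef_rot: [0.484, 0.516, -0.515, -0.484]
contact_force: [3.5, -0.2, -2.1]
opening: 0.004
```

carry_out:
  offset:
    - [-0.001,0,0]
    - [-0.001,0,0]
    - [0,0,0]
  twist: [0,0,0]

```text
clock: 26.05
tool_pos: [0.5113, -0.2003, 0.0034]
eef_rot: [0.485, 0.517, -0.514, -0.483]
contact_force: [6.2, -2.0, -4.6]
opening: 0.009
```

carry_out:
  offset:
    - [-0.001,0,0]
    - [-0.001,0,0]
    - [0,0,0]
    - [0,0,0]
  twist: [0,0,0,0]

```text
clock: 26.55
tool_pos: [0.5114, -0.2003, 0.0035]
eef_rot: [0.486, 0.518, -0.513, -0.482]
contact_force: [9.0, -2.7, -7.8]
opening: 0.005
```

carry_out:
  offset:
    - [0.006,0,0]
    - [0.005,0,0]
    - [0.002,0,0.03]
    - [0,0,0.05]
    - [0.02,0,0.03]
    - [0.03,0,0]
    - [0,0,0]
    - [0,0,0]
  twist: [0,0,0,0,0,0,0,0]

```text
clock: 27.55
tool_pos: [0.5672, -0.2001, 0.1123]
eef_rot: [-0.483, -0.515, 0.516, 0.485]
contact_force: [-0.4, -0.6, 0.1]
opening: 0.006
```

```bash
python3 look.py pics/w9.png;python3 - <<'E'
from h import *
t=save("side","pics/s9.png"); w=cv2.imread("pics/w9.png")
a=np.clip(cv2.resize(t[180:330,290:490,::-1],(400,300),interpolation=cv2.INTER_CUBIC)*1.2,0,255).astype(np.uint8)
b=cv2.resize(w,(400,300)); cv2.imwrite("pics/c9.png",np.hstack([a,b]))
E
```

```text
27.55 [ 0.56715287 -0.200143    0.11230378] jaw 93.64121598171346 F [-0.37971499 -0.56247203  0.10393258] open 0.5261924915393469
```

View pics/c9.png

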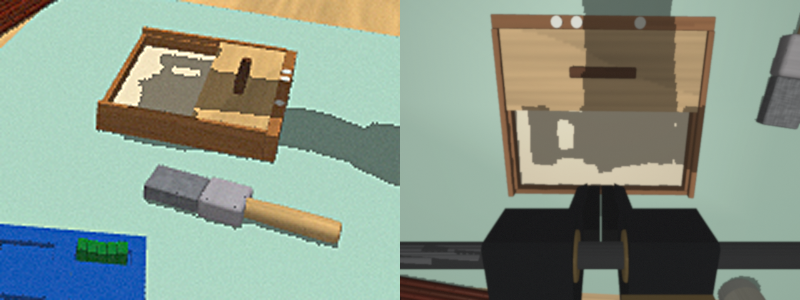

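The cover is flush against the front wall, the fingers are clear, and the brush, green rest and bottle show no sign of having moved. Handing in.

```bash
python3 -c "
from plant import job;print(job.finish_job())"
```

```text
the job is handed in; nothing more can be done
None
```

I moved the red rest into the one-dot recess, then the black rest into the two-dot recess, slid the cover shut and handed the job in at about 27.6 s of the 64 s allowed. The hand-in gave no verdict.

**Last checks**
- **Rests:** both were lowered until they touched the recess floor (8–10 N) and then released. A view taken before the cover went on showed both lying flat in their recesses.
- **Cover:** it stopped moving at a tool x of 0.511 m while the push force rose to 9 N. The last picture shows it flush with the front wall.
- **Everything else:** the arm was clear of everything, with near-zero force. The brush and the green rest looked undisturbed in the last picture. The gold rest and the bottle were not clearly in it, and the arm never worked near either of them.

**What disagreed:** the fingertips turned out to be about 34 mm above the reported tool point, not at it. My first attempt to grip the red rest therefore closed on air. I worked out the difference by touching the tray top, briefly with about 27 N, and used it for every later height. It agreed with both recess-floor contacts.

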